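# Pack the two-layer column service tray

## Robot

A 7-joint arm with a two-finger parallel gripper is mounted at the origin on a cart in front of the work surface, level with it; the furniture and walls round the work are solid. World frame = base frame: x ahead of the robot, y to its left, z up, the work surface at z = 0. Lengths are in m, angles in rad, forces in N, time in s.
With the tool pointing down it reaches from about 0.425 to 0.925 m from the base axis. Payload 6.8 kg.
Tool frame: the origin (TCP) lies midway between the tips of the shut fingers; the grasp point (between the pads) lies 19 mm behind it; x points along the fingers, y is the direction in which the jaws open and shut, and the axes are right-handed (so a half turn about x gives the same grasp; the last joint's range is limited). The gripper opens to 85 mm and grips with 20 to 120 N. Pads are 22 mm wide; open, the fingers measure 114 mm over their backs; the gripper's body (76 mm by 85 mm) begins 54 mm behind the grasp point. The pads swing forward as they close: fully open they stand 13 mm farther back than shut.
Start: joints at [1.057, 0.477, 0.022, 1.555, -0.011, 1.109, -0.083], TCP at [0.266, -0.62, 0.231] pointing down, gripper open.
Joint ranges: [-2.96, 2.96], [-0.34, 2.1], [-1.41, 1.46], [0.24, 2.44], [-1.37, 4.51], [0.17, 1.92], [-2.96, 2.96]. Speed limits (rad/s): [2.39, 2.39, 3.14, 3.14, 3.14, 3.14, 3.14].

## Interface

Orientations are given as a rotation vector (axis times angle).
In Python, from bench import r, viewer, nets gives the robot as it stands.
- The arm moves only by the shell command python3 -m pendant 'ROWS' [FORCE]. ROWS is JSON, one flat list of numbers, 5 for each row, row after row: the finger opening in mm, from 0 to 85.4, then the shift along the tool's x, y, z in mm, then the turn about the tool's x in rad. A call has 1 to 20 rows; each row shifts and turns the commanded pose from where the row before left it, along the tool's axes as they then stand; what a row does not reach is not made up. A row lasts 1/8 s, in which the tool goes at most 62.5 mm and 10.7 degrees, less where a joint would pass 70% of its speed; a pose out of reach is approached as far as the arm can. A call with a gripper value outside its range is refused whole. The fingers move at their own pace and stop on an object; FORCE is the grip in N (left out, the last holds). Time passes only in rows, so rows that do not move let the fingers close. It gives the time, the measured TCP pose, the force and the opening at its end, in the units of the state.
- r.get_obs(): the state, without advancing time (a new reading comes with each control period).
- viewer.grab_frame(name): name is "side" or "top"; returns (picture, depth): 480x640x3 uint8, red, green, blue; 480x640 float32, m along the optical axis (not along the pixel's ray), 0 where there is no reading.
- viewer.calibration(name): a dict with "mtx" (3x3 intrinsics, pixels), "world_to_cam" (4x4, takes a point from world to camera coordinates). Camera axes: x right, y up, looking along -z (the intrinsics and any distortion apply to the point x, -y, -z); pixel columns grow to the right and rows downward; lengths in m; the calibration is good to about 2 mm. A picture is of the moment at which its call begins. calibration takes no time and is no camera call.
- r.hand_in(): hands the job in, once; it reports no verdict.
Trained networks look in the newest picture that a camera, given by its name, has taken for a name from the list of things; names that differ only in an ending like _2 or _b are one class to them, and where a whole thing is asked for, a point or a joint stands for the part that bears it (a point fixed in the world has none). Each returns a list of dicts, best first, with "score" (0 to 1); they miss things now and then, are a little off and sometimes report something else, mostly with a low value. They report only what shows in the picture. A call takes as long as a camera call.
- nets.look_for(name, camera): "location" ([x, y, z] in m, in world coordinates, good to about 4 mm: the middle of the surface that is visible of it).
- nets.silhouettes(name, camera): "mask" (480x640 bool, what is visible of it).
The state is a dict: "clock": time; "joints": joint angles; "qvel": joint speeds; "tau": joint torques, N m; "tcp_pos": TCP position; "orientation": TCP orientation; "contact_force": force on the tool from outside, world axes, zero at the start; "moment": the same for the moment, N m; "grip_width": finger opening in m.
Only numpy, scipy, OpenCV 4.12 (cv2) and the standard library are available. Lean on these libraries where they do the work, as an engineer would, in place of code of your own. Each camera call takes 0.05 s, during which the arm holds its last target. There are 200 camera calls.

## Task

Pack the open grey service tray in its two layers: first lay the longer of the two steel columns down on the tray floor, between the low blue guides, then lay the red-handled screwdriver across above it in the two high yellow forks. Leave both lying level and let go; it does not matter which way round either one points.

Things in the scene. Friction and masses are not known exactly. Their poses are not given: they have to be found in the camera images.
- tray: Fixed square grey tray, 190x190 mm, walls 18 high, 3 thick, floor top 4 mm over the bench. Origin: centre of underside, z up. The column lies on the floor along tray x, centred at x=y=0, between two pairs of low blue guides (at x=-62 and x=+76, each 22 long) 24 mm apart at the floor, flaring to 40 at the top, 16 mm over the bench. From x=-50 to +14 the floor is clear for fingers.
- fork_mid (a point): Midpoint between the two yellow forks, at the height of their seats: tray x=+40, y=0, 30 mm over the bench; axes as the tray's. The forks stand at y=-54 and +54 mm from it, each 10 thick, a V open upward with an 8 mm wide flat seat and sides spreading to 38 mm at the top, 18 mm higher. The screwdriver lies in both, along y. Between the forks only the column lies below.
- column_long: The longer steel column, 150 mm (the other is 120): tube 8.4 mm thick, near each end a fitting 16 wide, 14 high, 17 long, and a green plug; about 75 g. Origin: middle of its length, at its underside; y along it, z up; tube axis 7 mm up. Grasp the bare tube at the middle (50 mm free either way).
- red_screwdriver: Screwdriver, red handle with black end, 165 mm long (a bigger blue one lies about too), about 50 g. Origin at its underside; y along it: round handle, 21 mm thick, from y=-82 to -7, 6 mm blade on to +72; axis 9 mm off it along z. Grasp the handle at y=-25, which comes between the forks when the origin is at fork_mid's y=0. It rolls easily: z may point anywhere. In the forks the blade end sits 4 deg lower.

How it is judged:
By the outcome, as a careful person would: the job done as asked, in the order asked, and still so for the second after the job is handed in, with the robot touching nothing.
It also fails if it takes over 58 s, if anything falls off the work surface, if the arm or the gripper's body presses on something with over 40 N, if the wrist force passes 120 N, or if a joint passes its speed limit or range.

## Working session

There is one attempt and no reset: what is moved stays moved. The work goes in short steps, Python scripts to look and compute and a shell command to move; the robot and the scene stay as the last step left them, time stands still between calls to the robot, and variables do not carry over. Pictures are saved under pics/ and viewed, about 8 in all and at most 12, crops included, and the job is handed in when it is done.

```bash
mkdir -p pics; ls
python3 - <<'E'
from bench import r, viewer, nets
import cv2,numpy as np
o=r.get_obs();print({k:np.round(v,3) for k,v in o.items()})
for n in ["top","side"]:
    p,d=viewer.grab_frame(n);cv2.imwrite(f"pics/{n}0.png",p[:,:,::-1]);np.save(f"pics/{n}0.npy",d)
    c=viewer.calibration(n);print(n,{k:np.round(v,4).tolist() for k,v in c.items()})
    for t in ["tray","column_long","red_screwdriver"]:
        print(t,[(np.round(a["location"],3).tolist(),round(float(a["score"]),2)) for a in nets.look_for(t,n)])
E
```

```text
pics
{'clock': np.float64(0.0), 'joints': array([ 1.057,  0.478,  0.022,  1.556, -0.011,  1.109, -0.083]), 'qvel': array([-0.002,  0.   ,  0.002,  0.002,  0.   ,  0.   ,  0.   ]), 'tau': array([ 1.0000e-03, -5.9645e+01,  1.6080e+00, -2.8120e+01,  1.2000e-02,
        9.0000e-03,  0.0000e+00]), 'tcp_pos': array([ 0.266, -0.62 ,  0.23 ]), 'orientation': array([ 1.998,  0.413, -1.999]), 'contact_force': array([ 0.934, -0.511,  0.024]), 'moment': array([ 0.01 , -0.052,  0.008]), 'grip_width': np.float64(0.085)}
top {'mtx': [[502.9394, 0.0, 313.0133], [0.0, 502.9394, 244.4757], [0.0, 0.0, 1.0]], 'world_to_cam': [[0.012, -0.9999, -0.01, -0.0676], [0.9921, 0.0106, 0.125, -0.5179], [-0.1249, -0.0114, 0.9921, -1.1308], [0.0, 0.0, 0.0, 1.0]]}
tray [([0.54, -0.062, 0.004], 0.62)]
column_long [([0.492, -0.287, 0.009], 0.72), ([0.54, -0.063, 0.003], 0.62)]
red_screwdriver [([0.502, -0.423, 0.017], 0.63), ([0.487, -0.287, 0.009], 0.24)]
side {'mtx': [[560.0927, 0.0, 309.8361], [0.0, 560.0927, 241.1052], [0.0, 0.0, 1.0]], 'world_to_cam': [[-0.9993, -0.0376, 0.0005, 0.531], [0.023, -0.601, 0.7989, -0.1213], [-0.0297, 0.7984, 0.6014, -1.1277], [0.0, 0.0, 0.0, 1.0]]}
tray [([0.538, -0.059, 0.005], 0.69)]
column_long [([0.497, -0.284, 0.009], 0.7)]
red_screwdriver [([0.507, -0.421, 0.012], 0.72)]
```

```bash
python3 -c "
import cv2,numpy as np
a=cv2.imread('pics/top0.png');b=cv2.imread('pics/side0.png')
print(a.shape)"
```

```text
(480, 640, 3)
```

View pics/top0.png

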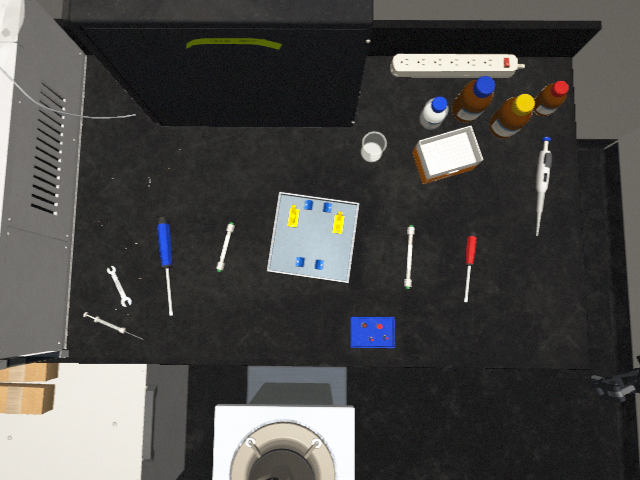

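View pics/side0.png

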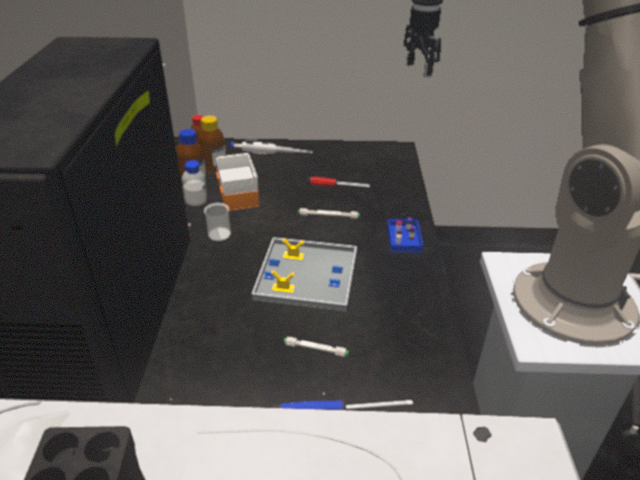

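The top view shows the tray at about (313,238), with the yellow forks on its far side, so tray x points roughly along world +x. The longer column runs (410,227)-(408,287) and the shorter one is at (226,247). The red screwdriver has its handle at (471,250) and its blade tip at (466,300). Next I'll measure their poses.

```bash
cat > h.py <<'E'
from bench import r, viewer, nets
import cv2,numpy as np
from scipy.spatial.transform import Rotation as R
def ray(n,uv,z):
    """pixels -> world points on the plane at height z"""
    c=viewer.calibration(n);K=c["mtx"];T=np.array(c["world_to_cam"])
    uv=np.atleast_2d(uv).astype(float)
    d=np.c_[(uv[:,0]-K[0][2])/K[0][0],-(uv[:,1]-K[1][2])/K[1][1],-np.ones(len(uv))]@T[:3,:3]
    o=-T[:3,:3].T@T[:3,3]
    return o+d*((z-o[2])/d[:,2])[:,None]
def proj(n,P):
    c=viewer.calibration(n);K=c["mtx"];T=np.array(c["world_to_cam"])
    p=np.atleast_2d(P)@T[:3,:3].T+T[:3,3]
    return np.c_[K[0][0]*p[:,0]/-p[:,2]+K[0][2],K[1][1]*-p[:,1]/-p[:,2]+K[1][2]]
def cloud(n,d,m):
    v,u=np.where(m&(d>0));c=viewer.calibration(n);K=c["mtx"];T=np.array(c["world_to_cam"]);z=d[v,u]
    p=np.c_[(u-K[0][2])/K[0][0]*z,-(v-K[1][2])/K[1][1]*z,-z]
    return (p-T[:3,3])@T[:3,:3]
def axis(n,name,z,k=0):
    """ends of a long thing from its silhouette at height z: rectangle in world xy"""
    m=nets.silhouettes(name,n)[k]["mask"];v,u=np.where(m)
    P=ray(n,np.c_[u,v],z)[:,:2]
    (c,s,a)=cv2.minAreaRect((P*1000).astype(np.float32))
    w=np.linalg.svd(P-P.mean(0),full_matrices=False)[2][0]; t=(P-P.mean(0))@w
    return m,np.array(c),np.array(s),np.degrees(np.arctan2(w[1],w[0])),P.mean(0),(t.min(),t.max())
E
python3 - <<'E'
from h import *
np.set_printoptions(precision=4,suppress=True)
for n in ["top","side"]:
    p,d=viewer.grab_frame(n)
    for t,z in [("tray",.018),("column_long",.008),("red_screwdriver",.01)]:
        m,c,s,a,me,e=axis(n,t,z)
        C=cloud(n,d,m)
        print(n,t,m.sum(),"rect c",c,"size",s,"ang",round(a,1),"mean",me,e,"z",np.percentile(C[:,2],[5,50,95]))
        if t=="tray":
            v,u=np.where(m);print(ray(n,cv2.boxPoints(cv2.minAreaRect(np.c_[u,v].astype(np.float32))),.018)[:,:2])
    # yellow forks
    h=cv2.cvtColor(p,cv2.COLOR_RGB2HSV);y=((h[...,0]>20)&(h[...,0]<35)&(h[...,1]>150)&(h[...,2]>120)).astype(np.uint8)
    N,l,st,ce=cv2.connectedComponentsWithStats(y)
    for i in range(1,N):
        if st[i,4]>25:
            C=cloud(n,d,l==i);hi=C[C[:,2]>.02]
            print("yel",ce[i],st[i,4],"cloud mean",C.mean(0),"hi",hi.mean(0) if len(hi) else 0)
    b=((h[...,0]>100)&(h[...,0]<125)&(h[...,1]>150)&(h[...,2]>90)).astype(np.uint8)
    N,l,st,ce=cv2.connectedComponentsWithStats(b)
    for i in range(1,N):
        if st[i,4]>25: print("blu",ce[i],st[i,4],ray(n,ce[i],.012)[0])
E
```

```text
top tray 6566 rect c [539.655  -62.9591] size [193.2466 193.1845] ang 135.1 mean [ 0.5383 -0.0629] (np.float64(-0.13132415647598497), np.float64(0.1303646133507897)) z [0.0013 0.0055 0.0211]
[[ 0.4564  0.0452]
 [ 0.6491  0.0222]
 [ 0.6227 -0.1718]
 [ 0.4315 -0.145 ]]
top column_long 258 rect c [ 497.1693 -288.6098] size [ 14.7848 147.1381] ang 175.9 mean [ 0.4954 -0.2884] (np.float64(-0.07532545769887523), np.float64(0.07182483357409299)) z [0.0073 0.0121 0.0173]
top red_screwdriver 415 rect c [ 475.6584 -426.3278] size [ 22.9653 161.8333] ang 173.1 mean [ 0.4959 -0.4296] (np.float64(-0.06034371015814949), np.float64(0.10144255526943809)) z [0.0022 0.0164 0.023 ]
yel [524.4228 102.8322] 298 cloud mean [ 0.8168 -0.5147  0.1448] hi [ 0.8165 -0.5146  0.1453]
yel [293.006  216.2229] 166 cloud mean [ 0.5859 -0.0139  0.0241] hi [ 0.5866 -0.0144  0.0388]
yel [338.0909 222.9333] 165 cloud mean [ 0.5711 -0.1197  0.0236] hi [ 0.5714 -0.1208  0.0395]
blu [484.9692  85.0514] 292 [ 0.918  -0.4767  0.012 ]
blu [439.1459 103.4973] 185 [ 0.8701 -0.3642  0.012 ]
blu [308.5345 204.3448] 58 [ 0.6172 -0
[... 896 characters left out ...]
np.float64(0.10911622394320922)) z [0.0042 0.0127 0.0192]
yel [208.699  119.7476] 103 cloud mean [ 0.8172 -0.5122  0.1431] hi [ 0.8172 -0.5122  0.1431]
yel [292.9829 250.5641] 234 cloud mean [ 0.5728 -0.1192  0.0196] hi [ 0.5731 -0.1172  0.0332]
yel [282.6977 283.1977] 258 cloud mean [ 0.587  -0.0098  0.0202] hi [ 0.5877 -0.0104  0.0324]
blu [187.1056 135.8667] 180 [ 0.9275 -0.6788  0.012 ]
blu [191.816 165.792] 125 [ 0.8757 -0.4979  0.012 ]
blu [404.9208 237.4003] 707 [ 0.321  -0.1877  0.012 ]
blu [273.6 262.2] 35 [ 0.6129 -0.0868  0.012 ]
blu [336.8966 269.4138] 29 [ 0.4765 -0.0677  0.012 ]
blu [334.25   282.3333] 36 [ 0.482 -0.026  0.012]
blu [314.9659 404.6533] 323 [0.5126 0.2778 0.012 ]
```

```bash
cat >> h.py <<'E'
def need(x,y,z,a=None):
    """a: wanted heading (deg, mod 180) of the jaw direction. Turn (rad about tool x), then shift mm in the turned tool frame"""
    o=r.get_obs();M=R.from_rotvec(o["orientation"]).as_matrix()
    h=np.degrees(np.arctan2(M[1,1],M[0,1]));t=0
    if a is not None: t=-np.radians((a-h+90)%180-90)   # tool x is down
    N=M@R.from_rotvec([t,0,0]).as_matrix()
    print("clock %.2f jawheading %.1f tilt %.2fdeg tcp %s f %s w %.1f q7 %.2f"%(o["clock"],h,np.degrees(np.arccos(-M[2,0])),np.round(o["tcp_pos"],4),np.round(o["contact_force"],1),o["grip_width"]*1e3,o["joints"][6]))
    print("turn %.3f"%t,"shift before turn",np.round(M.T@(np.array([x,y,z])-o["tcp_pos"])*1e3,1),"after turn",np.round(N.T@(np.array([x,y,z])-o["tcp_pos"])*1e3,1))
def red(n):
    p,d=viewer.grab_frame(n)
    h=cv2.cvtColor(p,cv2.COLOR_RGB2HSV);k=(((h[...,0]<8)|(h[...,0]>172))&(h[...,1]>140)&(h[...,2]>60)).astype(np.uint8)
    return p,d,k
E
python3 - <<'E'
from h import *
np.set_printoptions(precision=4,suppress=True)
need(.4855,-.2867,.1,85.9)
for n,b in [("top",(440,225,500,310)),("side",(295,165,380,200))]:
    p,d,k=red(n);m=np.zeros_like(k);m[b[1]:b[3],b[0]:b[2]]=1;k*=m
    v,u=np.where(k);P=ray(n,np.c_[u,v],.011)[:,:2]
    w=np.array([-.9927,.12]);t=P@w
    print(n,len(u),"red mean",P.mean(0),"extent",t.min()-P.mean(0)@w,t.max()-P.mean(0)@w)
    cv2.imwrite(f"pics/s_{n}.png",cv2.resize(p[b[1]:b[3],b[0]:b[2],::-1],None,fx=6,fy=6,interpolation=cv2.INTER_CUBIC))
E
```

```text
clock 0.80 jawheading -66.8 tilt 0.00deg tcp [ 0.2664 -0.6202  0.2313] f [-0.7  1.   0.1] w 85.3 q7 -0.08
turn 0.477 shift before turn [ 131.3 -219.9 -332.9] after turn [ 131.3 -348.3 -194.6]
top 254 red mean [ 0.5148 -0.431 ] extent -0.03148443843461113 0.03291757857862443
side 190 red mean [ 0.5146 -0.4329] extent -0.032745235047670795 0.032531004686859766
```

View pics/s_top.png

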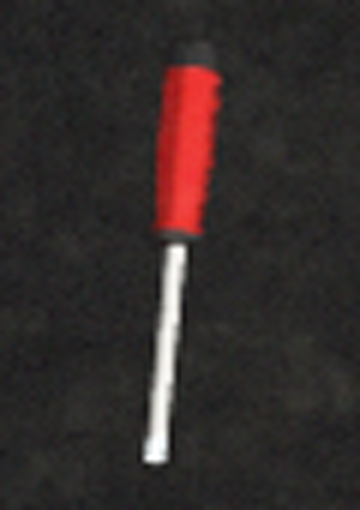

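```bash
python3 -m pendant '[35,13,-22,-33,0, 35,13,-22,-33,0, 35,13,-22,-33,0, 35,13,-22,-33,0, 35,13,-22,-33,0, 35,13,-22,-33,0, 35,13,-22,-33,0, 35,13,-22,-33,0, 35,13,-22,-33,0, 35,13,-22,-33,0, 35,0,0,0,0.159, 35,0,0,0,0.159, 35,0,0,0,0.159, 35,0,0,0,0]' 40
python3 - <<'E'
from h import *
need(.4855,-.2867,.1,85.9)
for n in ("top","side"):
    p,d=viewer.grab_frame(n)
    u=proj(n,[[.4855,-.2867,.03]])[0].astype(int)
    c=p[max(u[1]-50,0):u[1]+50,u[0]-65:u[0]+65,::-1]
    cv2.imwrite(f"pics/c_{n}.png",cv2.resize(c,(390,300),interpolation=cv2.INTER_CUBIC))
cv2.imwrite("pics/c1.png",np.hstack([cv2.imread("pics/c_top.png"),cv2.imread("pics/c_side.png")]))
E
```

```text
clock: 2.65
tcp_pos: [0.4831, -0.2877, 0.1014]
orientation: [-2.186, 0.076, 2.186]
contact_force: [0.2, -0.3, 0.5]
grip_width: 0.0349
clock 2.65 jawheading -94.0 tilt 0.02deg tcp [ 0.4831 -0.2877  0.1014] f [ 0.2 -0.3  0.5] w 34.9 q7 -1.20
turn 0.002 shift before turn [ 1.4 -1.2 -2.4] after turn [ 1.4 -1.2 -2.4]
```

View pics/c1.png

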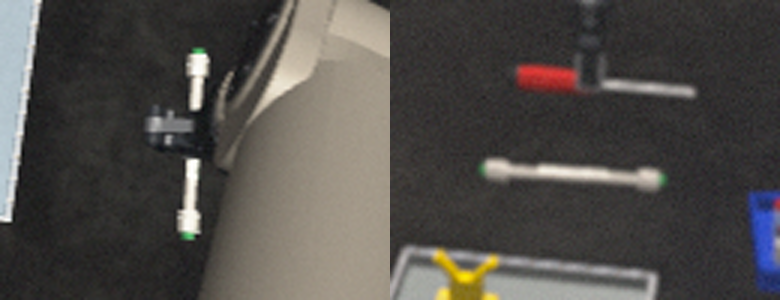

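The gripper is over the tube and lined up with it, slightly toward the robot side of its middle, as intended. I'll go down and grip.

```bash
python3 -m pendant '[35,25,-1,-2,0, 35,25,0,0,0, 35,25,0,0,0, 35,15,0,0,0, 35,7,0,0,0, 35,0,0,0,0]' 40; python3 -m pendant '[0,0,0,0,0, 0,0,0,0,0, 0,0,0,0,0, 0,0,0,0,0, 0,0,0,0,0]' 40
```

```text
clock: 3.5
tcp_pos: [0.4849, -0.287, 0.0043]
orientation: [-2.185, 0.077, 2.185]
contact_force: [0.8, -0.7, 0.0]
grip_width: 0.0348
clock: 4.12
tcp_pos: [0.4855, -0.2872, 0.0052]
orientation: [-2.187, 0.078, 2.184]
contact_force: [-1.2, 0.9, 6.7]
grip_width: 0.0061
```

```bash
python3 -m pendant '[0,-5,0,0,0, 0,-25,0,0,0, 0,-40,0,0,0, 0,-30,0,0,0, 0,0,0,0,0]' 40
python3 - <<'E'
from h import *
p,d=viewer.grab_frame("side")
u=proj("side",[[.4855,-.2867,.1]])[0].astype(int)
cv2.imwrite("pics/g1.png",cv2.resize(p[max(u[1]-50,0):u[1]+50,u[0]-80:u[0]+80,::-1],(640,400),interpolation=cv2.INTER_CUBIC))
E
```

```text
clock: 4.75
tcp_pos: [0.4863, -0.2877, 0.1067]
orientation: [-2.191, 0.08, 2.181]
contact_force: [0.5, -0.8, -0.8]
grip_width: 0.0063
```

View pics/g1.png

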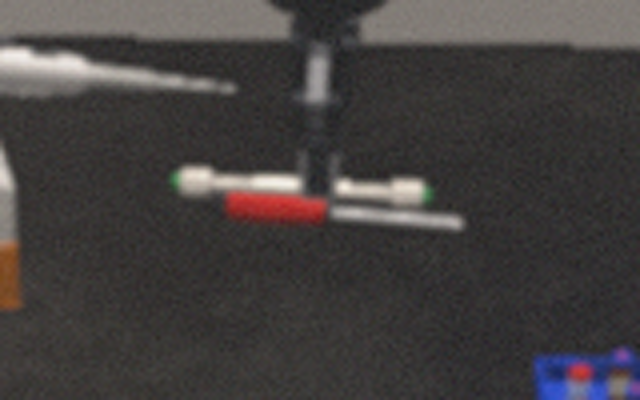

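The column is held and level, with its ends at (175,181) and (433,193) and the gripper at 320. The grip is therefore about 10 mm toward the robot from its middle. Next I'll work out the move to the tray.

```bash
python3 -c "
from h import *
need(.5301,-.0602,.07,82.4)"
```

```text
clock 4.80 jawheading -94.1 tilt 0.11deg tcp [ 0.4853 -0.2872  0.1051] f [-0.4 -0.4 -0.7] w 6.5 q7 -1.20
turn 0.061 shift before turn [  35.  -229.6  -28.5] after turn [  35.  -230.9  -14.3]
```

```bash
python3 -m pendant '[0,0,-20,-3,0, 0,0,-35,-4,0, 0,0,-40,-5,0, 0,0,-40,-5,0, 0,10,-40,-5,0, 0,10,-33,-4,0, 0,10,-22,-3,0, 0,5,0,0,0.061, 0,0,0,0,0]' 40
python3 - <<'E'
from h import *
need(.5301,-.0602,.07,82.4)
np.set_printoptions(precision=4,suppress=True)
ims=[]
for n in ("top","side"):
    p,d=viewer.grab_frame(n)
    try:
        m,c,s,a,me,e=axis(n,"column_long",.075);print(n,m.sum(),c,s,a)
    except IndexError: print(n,"none")
    u=proj(n,[[.5301,-.0602,.03]])[0].astype(int)
    ims.append(cv2.resize(p[u[1]-60:u[1]+60,u[0]-80:u[0]+80,::-1],(400,300),interpolation=cv2.INTER_CUBIC))
cv2.imwrite("pics/c2.png",np.hstack(ims))
E
```

```text
clock: 5.92
tcp_pos: [0.5287, -0.0593, 0.0677]
orientation: [-2.15, 0.142, 2.158]
contact_force: [-0.8, -0.1, -1.7]
grip_width: 0.0061
clock 5.92 jawheading -97.5 tilt 0.20deg tcp [ 0.5287 -0.0593  0.0677] f [-0.8 -0.1 -1.7] w 6.1 q7 -1.71
turn 0.002 shift before turn [-2.3  0.7 -1.5] after turn [-2.3  0.7 -1.5]
top none
side 271 [541.0811 -51.958 ] [ 23.1047 143.5491] 172.79258198908317
```

View pics/c2.png

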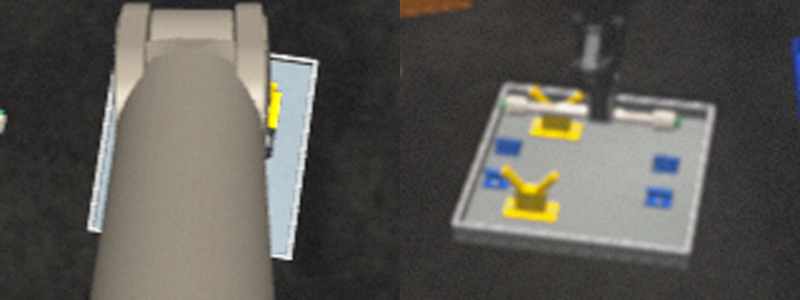

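```bash
python3 -m pendant '[0,15,0,0,0, 0,15,0,0,0, 0,12,0,0,0, 0,8,0,0,0, 0,5,0,0,0, 0,2,0,0,0, 0,0,0,0,0]' 40
python3 - <<'E'
from h import *
need(.5295,-.0602,.0092,82.4)
p,d=viewer.grab_frame("side")
u=proj("side",[[.5301,-.0602,.03]])[0].astype(int)
cv2.imwrite("pics/c3.png",cv2.resize(p[u[1]-50:u[1]+50,u[0]-70:u[0]+70,::-1],(700,500),interpolation=cv2.INTER_CUBIC))
E
```

```text
clock: 7.0
tcp_pos: [0.5303, -0.0596, 0.0124]
orientation: [-2.153, 0.143, 2.153]
contact_force: [0.4, -1.0, -0.9]
grip_width: 0.0064
clock 7.00 jawheading -97.6 tilt 0.01deg tcp [ 0.5303 -0.0596  0.0124] f [ 0.4 -1.  -0.9] w 6.4 q7 -1.71
turn 0.000 shift before turn [3.2 0.7 0.7] after turn [3.2 0.7 0.7]
```

View pics/c3.png

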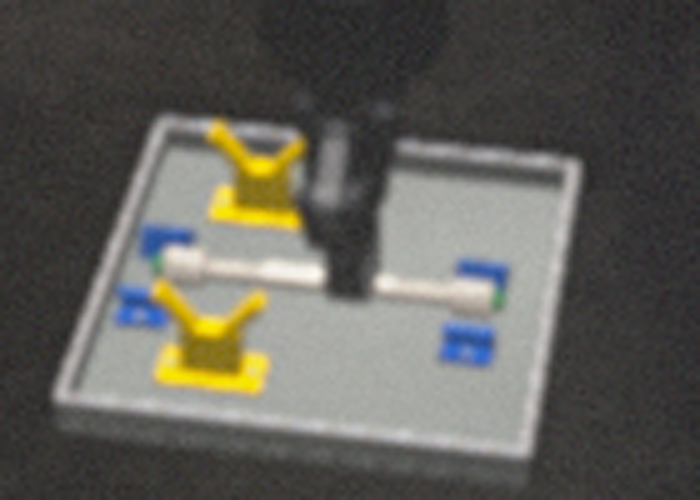

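The column hangs between both guide pairs. Its ends are at columns 155 and 503, so it is centred on the tray's x=0 at about column 330. I'll lower the last 3 mm, let go and rise.

```bash
python3 -m pendant '[0,3,0,0,0, 0,0,0,0,0, 0,0,0,0,0]' 40;  python3 -m pendant '[14,0,0,0,0, 20,0,0,0,0, 25,0,0,0,0, 30,0,0,0,0, 30,-10,0,0,0, 30,-30,0,0,0, 30,-50,0,0,0, 30,-50,0,0,0, 30,0,0,0,0]' 40
python3 - <<'E'
from h import *
need(.496,-.428,.15,83)
E
```

```text
clock: 7.42
tcp_pos: [0.5302, -0.0596, 0.0094]
orientation: [-2.153, 0.143, 2.153]
contact_force: [-0.3, -0.2, -1.3]
grip_width: 0.0061
clock: 8.55
tcp_pos: [0.5332, -0.0598, 0.154]
orientation: [-2.162, 0.142, 2.143]
contact_force: [-0.2, 0.0, -0.6]
grip_width: 0.03
clock 8.55 jawheading -97.6 tilt 0.51deg tcp [ 0.5332 -0.0598  0.154 ] f [-0.2  0.  -0.6] w 30.0 q7 -1.71
turn -0.010 shift before turn [  3.7 369.9 -11.8] after turn [  3.7 370.   -7.9]
```

```bash
python3 -m pendant '[40,0,20,0,0, 40,0,35,0,0, 40,0,40,-1,0, 40,0,45,-2,0, 40,0,45,-1,0, 40,0,45,-2,0, 40,0,45,-1,0, 40,5,40,-1,0, 40,20,33,0,0, 40,20,22,0,-0.01, 40,20,0,0,0, 40,0,0,0,0]' 40
python3 - <<'E'
from h import *
np.set_printoptions(precision=4,suppress=True)
need(.496,-.429,.02,83)
ims=[]
for n in ("top","side"):
    p,d=viewer.grab_frame(n)
    L=nets.look_for("column_long",n);print([(a["location"],a["score"]) for a in L])
    m,c,s,a,me,e=axis(n,"column_long",.012);print(n,m.sum(),c,s,a)
    P=[[.5393,-.0613,.02],[.496,-.429,.03]][0 if n=="top" else 1]
    u=proj(n,[P])[0].astype(int)
    ims.append(cv2.resize(p[u[1]-45:u[1]+45,u[0]-60:u[0]+60,::-1],(400,300),interpolation=cv2.INTER_CUBIC))
cv2.imwrite("pics/c4.png",np.hstack(ims))
E
```

```text
clock: 10.05
tcp_pos: [0.4885, -0.4248, 0.0819]
orientation: [-2.153, 0.127, 2.161]
contact_force: [-0.4, 0.2, 0.4]
grip_width: 0.0401
clock 10.05 jawheading -96.9 tilt 0.29deg tcp [ 0.4885 -0.4248  0.0819] f [-0.4  0.2  0.4] w 40.1 q7 -1.01
turn 0.001 shift before turn [61.9  3.4 -8.2] after turn [61.9  3.4 -8.2]
[([0.5348, -0.0605, 0.0148], 0.8)]
top 272 [540.4993 -61.1718] [ 15.2867 147.4341] 172.4137444736739
[([0.5402, -0.0593, 0.0118], 0.71), ([0.5404, -0.0505, 0.0019], 0.69)]
side 372 [541.4364 -59.4669] [ 25.7071 148.3748] 172.67307348603705
```

View pics/c4.png

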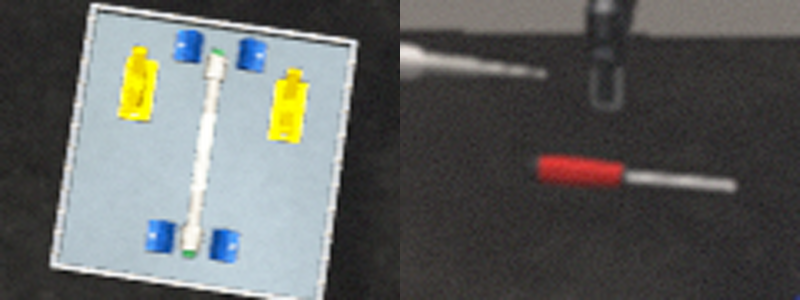

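The column lies between the guides, and both cameras agree with the tray pose to 1-2 mm. The gripper is above the handle and needs to go 8 mm farther ahead. I'll go down and grip.

```bash
python3 -m pendant '[40,15,3,-8,0, 40,20,0,0,0, 40,20,0,0,0, 40,14,0,0,0, 40,8,0,0,0, 40,0,0,0,0, 0,0,0,0,0, 0,0,0,0,0, 0,0,0,0,0, 0,0,0,0,0]' 30; python3 -m pendant '[0,-5,0,0,0, 0,-20,0,0,0, 0,-40,0,0,0, 0,-45,0,0,0, 0,-20,0,0,0, 0,0,0,0,0]' 40
python3 - <<'E'
from h import *
np.set_printoptions(precision=4,suppress=True)
need(.496,-.429,.02,83)
o=r.get_obs();z=o["tcp_pos"][2]+.005
p,d,k=red("side");u=proj("side",[o["tcp_pos"]])[0].astype(int)
print("axis",axis("side","red_screwdriver",z)[1:])
m=np.zeros_like(k);m[u[1]-40:u[1]+40,u[0]-60:u[0]+60]=1;v,uu=np.where(k*m);P=ray("side",np.c_[uu,v],z)[:,:2];print("red x",P[:,0].min(),P[:,0].max())
cv2.imwrite("pics/c5.png",cv2.resize(p[max(u[1]-45,0):u[1]+45,u[0]-60:u[0]+60,::-1],(640,480),interpolation=cv2.INTER_CUBIC))
E
```

```text
clock: 11.6
tcp_pos: [0.4974, -0.4318, 0.008]
orientation: [-2.16, 0.133, 2.157]
contact_force: [-0.2, 0.3, 5.1]
grip_width: 0.0195
clock: 12.35
tcp_pos: [0.4977, -0.432, 0.1392]
orientation: [-2.162, 0.134, 2.156]
contact_force: [-0.4, -0.1, -0.6]
grip_width: 0.0193
clock 12.35 jawheading -97.0 tilt 0.19deg tcp [ 0.4977 -0.432   0.1392] f [-0.4 -0.1 -0.6] w 19.3 q7 -1.02
turn -0.000 shift before turn [119.2  -2.9   2.4] after turn [119.2  -2.9   2.4]
axis (array([ 488.6046, -419.8641]), array([ 40.5172, 141.2055]), np.float64(173.6518929664527), array([ 0.5179, -0.4254]), (np.float64(-0.04051896197818508), np.float64(0.10053139201979466)))
red x 0.48224276419657186 0.5472530281039529
```

View pics/c5.png

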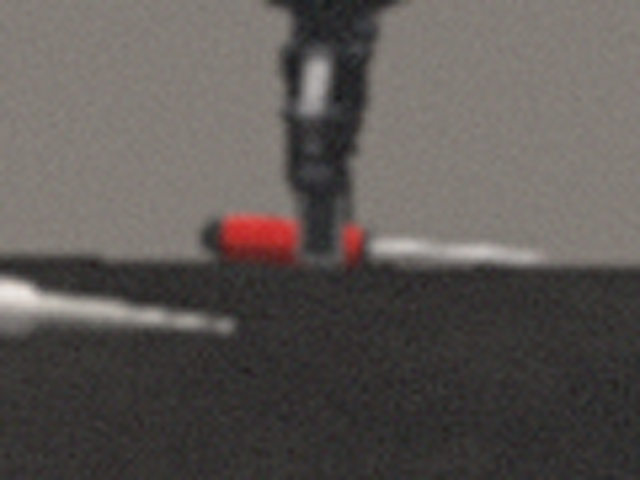

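The screwdriver is held level at about y=-27 on its axis: the handle end is at column 205, the junction at 370, the tip at 543 and the finger at 320. Next I'll move above the forks.

```bash
python3 -c "
from h import *
need(.5827,-.0400,.12,-7.6)"
```

```text
clock 12.45 jawheading -97.0 tilt 0.11deg tcp [ 0.4962 -0.4307  0.1361] f [ 0.1 -0.2 -0.8] w 18.9 q7 -1.02
turn -1.560 shift before turn [  16.5 -398.3  -38.3] after turn [  16.5   34.1 -398.7]
```

```bash
python3 -m pendant '[0,0,-15,-2,0, 0,0,-30,-3,0, 0,0,-38,-4,0, 0,0,-40,-4,0, 0,0,-40,-4,0, 0,0,-40,-4,0, 0,0,-40,-4,0, 0,0,-40,-4,0, 0,0,-40,-4,0, 0,0,-38,-3,0, 0,0,-25,-2,0, 0,0,-12,0,0, 0,0,0,0,0]' 40; python3 -m pendant '[0,0,0,0,-0.06, 0,0,0,0,-0.12, 0,0,0,0,-0.14, 0,0,0,0,-0.14, 0,0,0,0,-0.14, 0,0,0,0,-0.14, 0,0,0,0,-0.14, 0,0,0,0,-0.14, 0,0,0,0,-0.14, 0,0,0,0,-0.14, 0,0,0,0,-0.14, 0,0,0,0,-0.12, 0,0,0,0,0]' 40
python3 - <<'E'
from h import *
np.set_printoptions(precision=4,suppress=True)
need(.5827,-.0400,.075,-7.6)
ims=[]
for n in ("top","side"):
    p,d=viewer.grab_frame(n)
    u=proj(n,[[.5791,-.0668,.06]])[0].astype(int)
    ims.append(cv2.resize(p[u[1]-60:u[1]+60,u[0]-80:u[0]+80,::-1],(400,300),interpolation=cv2.INTER_CUBIC))
cv2.imwrite("pics/c6.png",np.hstack(ims))
E
```

```text
clock: 14.08
tcp_pos: [0.5826, -0.04, 0.1366]
orientation: [-2.158, 0.13, 2.161]
contact_force: [0.5, 0.4, -0.5]
grip_width: 0.0191
clock: 15.7
tcp_pos: [0.5826, -0.0429, 0.1369]
orientation: [1.308, 1.142, -1.31]
contact_force: [-0.2, 0.5, -0.0]
grip_width: 0.0189
clock 15.70 jawheading -7.8 tilt 0.06deg tcp [ 0.5826 -0.0429  0.1369] f [-0.2  0.5 -0. ] w 18.9 q7 -0.33
turn -0.004 shift before turn [61.9 -0.3 -2.9] after turn [61.9 -0.3 -2.9]
```

View pics/c6.png

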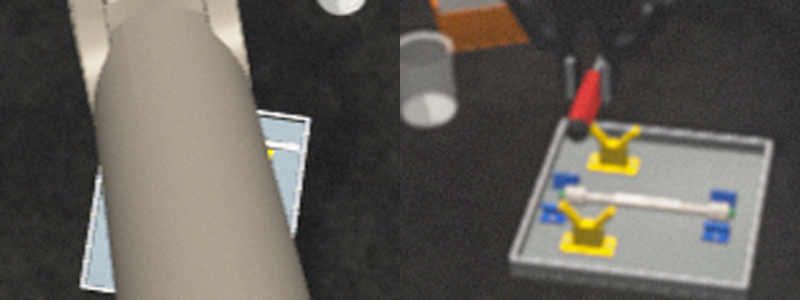

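```bash
python3 -m pendant '[0,15,0,-3,0, 0,25,0,0,0, 0,20,0,0,0, 0,12,0,0,0, 0,4,0,0,0, 0,0,0,0,0]' 40
python3 - <<'E'
from h import *
np.set_printoptions(precision=4,suppress=True)
need(.5827,-.0400,.04,-7.6)
p,d,k=red("side")
v,u=np.where(k);s=(u>240)&(u<330)&(v>200)&(v<320);v,u=v[s],u[s]
P=ray("side",np.c_[u,v],.063)[:,:2];w=np.linalg.svd(P-P.mean(0),full_matrices=False)[2][0];print("red",P.mean(0),P[:,1].min(),P[:,1].max(),np.degrees(np.arctan2(w[1],w[0]))%180)
m=nets.silhouettes("red_screwdriver","side")
for a in m[:1]: print("net",a["score"],a["mask"].sum())
C=cloud("side",d,(k>0));C=C[(abs(C[:,0]-.58)<.08)&(abs(C[:,1]+.04)<.12)];print("red cloud",C.mean(0),np.percentile(C[:,2],[5,95]))
u=proj("side",[[.5791,-.0668,.05]])[0].astype(int)
cv2.imwrite("pics/c7.png",cv2.resize(p[u[1]-45:u[1]+55,u[0]-60:u[0]+80,::-1],(700,500),interpolation=cv2.INTER_CUBIC))
E
```

```text
clock: 16.55
tcp_pos: [0.5837, -0.0379, 0.0613]
orientation: [1.307, 1.143, -1.306]
contact_force: [1.0, -0.3, -1.4]
grip_width: 0.0194
clock 16.55 jawheading -7.6 tilt 0.01deg tcp [ 0.5837 -0.0379  0.0613] f [ 1.  -0.3 -1.4] w 19.4 q7 -0.38
turn -0.000 shift before turn [21.3 -0.7  2.2] after turn [21.3 -0.7  2.2]
red [ 0.5871 -0.0291] -0.06191061739544679 0.002385918709104984 85.72804647865424
red cloud [ 0.5862 -0.0201  0.0704] [0.0668 0.0732]
```

View pics/c7.png

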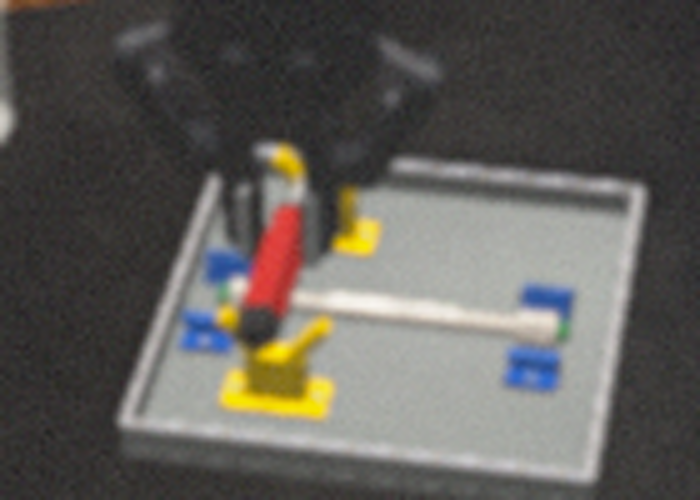

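Run:
```python
from h import *
p,d=viewer.grab_frame("side")
a=np.radians(-7.6);X=np.array([np.cos(a),np.sin(a),0]);Y=np.array([-np.sin(a),np.cos(a),0]);T=np.array([.5400,-.0605,0])
o=r.get_obs()["tcp_pos"];G=o+[0,0,.002]
u0=proj("side",[[.5791,-.0668,.05]])[0].astype(int);x0,y0=u0[0]-45,u0[1]-45;f=8
im=cv2.resize(p[y0:y0+75,x0:x0+100,::-1],None,fx=f,fy=f,interpolation=cv2.INTER_CUBIC);raw=im.copy()
def L(P,c):
    q=((proj("side",P)-[x0,y0]+.5)*f).astype(int);cv2.polylines(im,[q.reshape(-1,1,2)],False,c,1)
L([G+Y*(-.099),G+Y*.055],(255,0,255))
for y in (-.054,.054):
    L([T+X*(.04+s)+Y*y+[0,0,z] for s,z in ((-.019,.048),(-.004,.03),(.004,.03),(.019,.048))],(0,255,0))
cv2.imwrite("pics/c8.png",im)
```

```text
(no output)
```

View pics/c8.png

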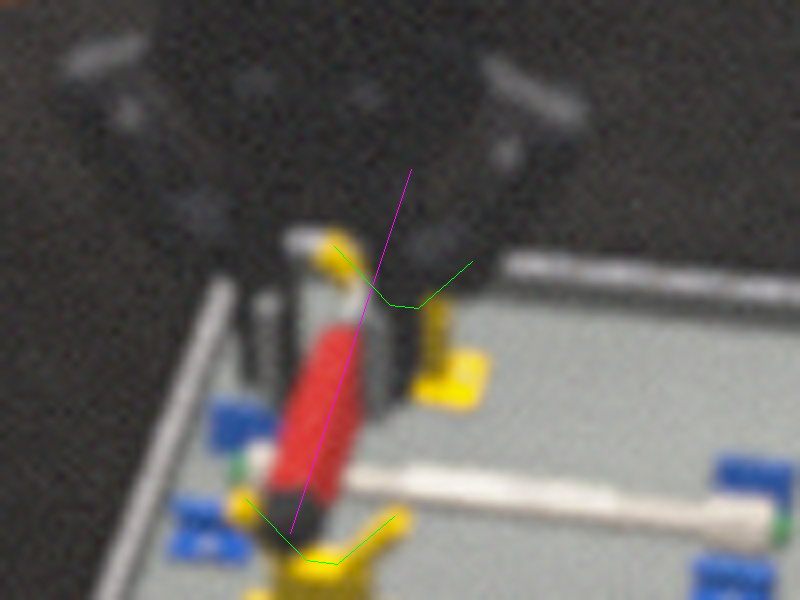

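The projected fork outlines and the screwdriver's axis fit the picture to within about 1-2 mm. The handle is over the near fork and the blade lines up with the far one. I'll lower it.

```bash
python3 -m pendant '[0,6,0,2,0, 0,6,0,0,0, 0,5,0,0,0, 0,3,0,0,0, 0,0,0,0,0, 0,0,0,0,0]' 40; python3 -m pendant '[0,1,0,0,0, 0,1,0,0,0, 0,0,0,0,0, 0,0,0,0,0]' 40
```

```text
clock: 17.45
tcp_pos: [0.5835, -0.0399, 0.0414]
orientation: [1.307, 1.143, -1.306]
contact_force: [1.0, -0.3, -0.4]
grip_width: 0.0189
clock: 17.95
tcp_pos: [0.5833, -0.04, 0.0394]
orientation: [1.307, 1.143, -1.306]
contact_force: [0.5, 0.5, 1.1]
grip_width: 0.0192
```

```bash
python3 -m pendant '[0,1,0,0,0, 0,1,0,0,0, 0,0,0,0,0]' 20
```

```text
clock: 18.32
tcp_pos: [0.5834, -0.0402, 0.0383]
orientation: [1.306, 1.143, -1.307]
contact_force: [-4.4, -1.3, 12.2]
grip_width: 0.0191
```

```bash
python3 -m pendant '[0,-1,0,0,0, 20,0,0,0,0, 21,0,0,0,0, 22,0,0,0,0, 24,0,0,0,0, 28,0,0,0,0, 34,0,0,0,0, 40,0,0,0,0, 44,0,0,0,0, 44,-10,0,0,0, 44,-25,0,0,0, 44,-45,0,0,0, 44,-50,0,0,0, 44,0,0,0,0]' 20
python3 -m pendant '[44,-10,0,20,0, 44,0,0,45,0, 44,0,0,45,0, 44,0,0,45,0, 44,0,0,45,0, 44,0,0,45,0, 44,0,0,30,0, 44,0,0,10,0, 44,0,0,0,0]'
python3 - <<'E'
from h import *
np.set_printoptions(precision=4,suppress=True)
ims=[]
for n in ("top","side"):
    p,d=viewer.grab_frame(n)
    for t,z in (("red_screwdriver",.04),("column_long",.012)):
        m,c,s,a,me,e=axis(n,t,z);print(n,t,m.sum(),c,s,a)
        if n=="top" and t[0]=="r":
            C=cloud(n,d,m);Y=np.array([.1323,.9912]);q=(C[:,:2]-[.5791,-.0668])@Y
            for lo in np.arange(-.08,.09,.02): 
                k=(q>lo)&(q<lo+.02)
                if k.sum(): print("tray y %.2f top z %.4f n %d"%(lo+.01,np.percentile(C[k,2],80),k.sum()))
    u=proj(n,[[.5591,-.0640,.03]])[0].astype(int)
    ims.append(cv2.resize(p[u[1]-50:u[1]+50,u[0]-66:u[0]+66,::-1],(400,300),interpolation=cv2.INTER_CUBIC))
cv2.imwrite("pics/c9.png",np.hstack(ims))
E
```

```text
clock: 20.08
tcp_pos: [0.5863, -0.0398, 0.1734]
orientation: [1.311, 1.137, -1.3]
contact_force: [0.1, 0.3, -0.5]
grip_width: 0.0439
clock: 21.2
tcp_pos: [0.5454, -0.3219, 0.1779]
orientation: [1.307, 1.144, -1.307]
contact_force: [-0.1, 1.3, -0.1]
grip_width: 0.0444
top red_screwdriver 275 [581.8536 -51.5588] [131.1606  18.15  ] -97.29766023863769
tray y -0.05 top z 0.0405 n 7
tray y -0.03 top z 0.0403 n 21
tray y -0.01 top z 0.0421 n 10
tray y 0.01 top z 0.0479 n 49
tray y 0.03 top z 0.0497 n 61
tray y 0.05 top z 0.0535 n 66
tray y 0.07 top z 0.0544 n 59
top column_long 235 [539.6474 -61.0617] [ 14.9264 145.0315] 172.49633535002712Traceback (most recent call last):
  File "<stdin>", line 7, in <module>
  File "h.py", line 21, in axis
    m=nets.silhouettes(name,n)[k]["mask"];v,u=np.where(m)
      ~~~~~~~~~~~~~~~~~~~~~~~~^^^
IndexError: list index out of range
```

I've used all 12 picture views, so I'll make the final check in numbers: the screwdriver's axis and height in the fork frame, from both cameras.

Run:
```python
from h import *
np.set_printoptions(precision=1,suppress=True)
a=np.radians(-7.6);M=np.array([[np.cos(a),np.sin(a)],[-np.sin(a),np.cos(a)]]);T=np.array([.5397,-.0613])
for n in ("top","side"):
    p,d,k=red(n)
    C=cloud(n,d,k>0);q=np.c_[(C[:,:2]-T)@M.T,C[:,2]]*1e3;q=q[(abs(q[:,0])<90)&(abs(q[:,1])<95)&(q[:,2]<70)&(q[:,2]>15)]
    print(n,"red n",len(q),"y range",np.percentile(q[:,1],[1,99]))
    for lo in (10,30,50): 
        s=q[(q[:,1]>lo)&(q[:,1]<lo+20)]; print("  y",lo+10,"x med %.1f z top %.1f"%(np.median(s[:,0]),np.percentile(s[:,2],85)))
    # blade: bright unsaturated pixels above the floor between forks on the -y side
    h=cv2.cvtColor(p,cv2.COLOR_RGB2HSV);b=(h[...,1]<60)
    C=cloud(n,d,b);q=np.c_[(C[:,:2]-T)@M.T,C[:,2]]*1e3;q=q[(abs(q[:,0]-40)<25)&(q[:,1]<-8)&(q[:,1]>-85)&(q[:,2]>24)&(q[:,2]<60)]
    for lo in (-85,-65,-45,-25):
        s=q[(q[:,1]>lo)&(q[:,1]<lo+20)]
        if len(s): print("  blade y",lo+10,"n",len(s),"x med %.1f z %.1f"%(np.median(s[:,0]),np.median(s[:,2])))
    for t in ("red_screwdriver","column_long"):
        print("  ",t,[(np.round(((np.array(x["location"])[:2]-T)@M.T)*1e3,0),round(x["location"][2],3),round(float(x["score"]),2)) for x in nets.look_for(t,n)])
```

```text
top red n 213 y range [ 9.6 72.9]
  y 20 x med 38.7 z top 49.2
  y 40 x med 38.2 z top 52.0
  y 60 x med 37.5 z top 53.7
  blade y -75 n 17 x med 40.6 z 34.1
  blade y -55 n 21 x med 40.3 z 36.7
  blade y -35 n 20 x med 40.2 z 38.4
  blade y -15 n 20 x med 40.1 z 39.2
   red_screwdriver [(array([36., 31.]), 0.047, 0.84)]
   column_long [(array([-6., -1.]), 0.012, 0.84)]
side red n 128 y range [ 9.2 72.9]
  y 20 x med 39.3 z top 47.6
  y 40 x med 39.1 z top 49.4
  y 60 x med 38.3 z top 51.7
  blade y -75 n 9 x med 42.5 z 32.6
  blade y -55 n 17 x med 42.0 z 35.3
  blade y -35 n 17 x med 41.5 z 36.4
  blade y -15 n 10 x med 40.9 z 37.9
   red_screwdriver [(array([37., 47.]), 0.047, 0.73)]
   column_long [(array([-8.,  4.]), 0.015, 0.74)]
```

```bash
python3 -c "
from bench import r
r.hand_in();print(r.get_obs()['clock'])"
```

```text
the job is handed in; nothing more can be done
the job is handed in; nothing more can be done
```

I packed the tray in the order asked and handed it in at roughly 22 s on the robot's clock (limit 58 s). No verdict is reported.

**Column:** I laid the longer steel column on the tray floor between the blue guides. The picture taken after I let go showed it there. Once the screwdriver was in, the top camera still put it within about 1 mm and 0.2° of centre. The highest force I read at any stage was about 13 N.

**Screwdriver:** I laid it across in both yellow forks, blade toward −y, let go and moved the arm away. Both cameras put its axis within 3 mm of tray x = 40. The blade top measured 35–37 mm at its fork against about 36 mm expected. The handle's slope is also close to the expected 4° drop towards the blade.

**Checks that failed or disagreed:**
- The network found no silhouette in the side camera's last picture. I used colour and depth there instead, and they agreed with the top camera to about 2 mm.
- The networks' points for the column lie 6–8 mm from its centre. They mark the middle of what is visible, and the screwdriver now covers part of it.
- I did not see the finished pack in a picture. The 12 views were used up, so the final check was by numbers only.

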